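# Charge the grinding jar with balls

## Robot

A 6-joint arm with a two-finger parallel gripper is mounted at the origin on the work surface. World frame = base frame: x ahead of the robot, y to its left, z up, the work surface at z = 0. Lengths are in m, angles in rad, forces in N, time in s.
With the tool pointing down it reaches from about 0.25 to 0.775 m from the base axis. Payload 4 kg.
Tool frame: the origin (TCP) lies midway between the tips of the shut fingers; the grasp point (between the pads) lies 19 mm behind it; z points along the fingers, x is the direction in which the jaws open and shut, and the axes are right-handed (so a half turn about z gives the same grasp; the last joint's range is limited). The gripper opens to 94 mm and grips with 3 to 60 N. Pads are 16 mm wide; open, the fingers measure 119 mm over their backs; the gripper's body (75 mm by 177 mm) begins 78 mm behind the grasp point.
Start: joints at [-1.244, 0.087, 1.371, -0, 1.684, -0.103], TCP at [0.229, -0.5, 0.206] pointing down, gripper open.
Joint ranges: [-3.1, 3.1], [-0.76, 2.03], [0.27, 2.55], [-1.08, 4.22], [0.17, 2.65], [-2.57, 2.57]. Speed limits (rad/s): [2.79, 2.79, 3.14, 3.14, 3.14, 3.14].

## Interface

Orientations are given as [roll, pitch, yaw] about the fixed x, y, z axes, in that order (R = Rz(yaw) Ry(pitch) Rx(roll)).
In Python, from bench import robot, eyes, close_job gives the robot as it stands.
- The arm moves only by the shell command python3 -m jog 'ROWS'. ROWS is JSON, a list of rows, each a list of 3 entries, a list of its own where there are three numbers: the turn, a rotation vector about the tool's x, y, z in degrees, then the shift along the tool's x, y, z in mm, then the closure, from -1 (fully open) to 1 (shut). In form: [[[wx, wy, wz], [x, y, z], claw], ...]. A call has 1 to 5 rows; each row is the pose to reach, as a shift and turn from the pose commanded when the call began, along the tool's axes at that moment; what a row does not reach only later rows make up. A row lasts 1/10 s, in which the tool goes at most 50 mm and 8.59 degrees, less where a joint would pass 70% of its speed; a pose out of reach is approached as far as the arm can. A call with a gripper value outside its range is refused whole. The fingers move at their own pace and stop on an object; the grip force is fixed at half the most. Time passes only in rows, so rows that repeat a pose let the fingers close. It gives the time, the measured TCP pose, the force and the opening at its end, in the units of the state.
- robot.get_obs(): the state, without advancing time (a new reading comes with each control period).
- eyes.snapshot(name): name is "scene" or "top" or "wrist"; returns (picture, depth): 480x640x3 uint8, red, green, blue; 480x640 float32, m along the optical axis (not along the pixel's ray), 0 where there is no reading.
- eyes.camera_params(name): a dict with "mtx" (3x3 intrinsics, pixels), "world_to_cam" (4x4, takes a point from world to camera coordinates). Camera axes: x right, y up, looking along -z (the intrinsics and any distortion apply to the point x, -y, -z); pixel columns grow to the right and rows downward; lengths in m; the calibration is good to about 2 mm. A picture is of the moment at which its call begins: read the wrist's pose just before it. camera_params takes no time and is no camera call; for the wrist camera it gives the pose at the moment of the call.
- close_job(): hands the job in, once; it reports no verdict.
The state is a dict: "time": time; "joint_positions": joint angles; "qvel": joint speeds; "joint_torque": joint torques, N m; "tool_pos": TCP position; "ee_rot": TCP orientation; "wrist_force": force on the tool from outside, world axes, zero at the start; "wrist_torque": the same for the moment, N m; "width": finger opening in m.
Only numpy, scipy, OpenCV 4.12 (cv2) and the standard library are available. Lean on these libraries where they do the work, as an engineer would, in place of code of your own. Each camera call takes 0.05 s, during which the arm holds its last target. There are 200 camera calls.

## Task

Pick up the steel dipper by its slanting handle and pour all six grinding balls out of it into the open grinding jar. Then stand the empty dipper upright on the round grey mat again, its foot wholly on the mat, and let go. Leave the open jar where it stands and do not disturb anything else on the bench.

Things in the scene. Friction and masses are not known exactly. Their poses are not given: they have to be found in the camera images.
- dipper: Steel dipper: open flared round cup with a slanting handle, holding six balls. Origin: centre of its underside; z up the cup's axis; x horizontal, the pouring side, away from the handle. Foot 56 mm across, rim 90 mm outside, 52 mm high, wall 3 mm, inner floor 4 mm up; wall flares 18 degrees out from the axis. 0.16 kg empty.
- dipper_grip (a point): Grip point in the middle of the dipper's white plastic flat-sided handle, 79.8 mm behind (-x) and 85.1 mm above the dipper's origin; same axes. The handle is a straight bar, 16 mm thick along y, 20 mm deep, 95 mm long, leaning 42 degrees from z towards -x: it rises from the back of the rim up and away from the cup. It runs 58 mm below this point and 37 mm beyond it.
- dipper_rim (a point): Centre of the dipper's mouth, 52 mm above its origin; same axes. The pouring lip is 45 mm from here along x.
- mat: Round pale grey rubber mat fixed flat on the bench, 180 mm across, 3 mm thick; the dipper starts on it. Origin: centre of its underside, on the bench.
- jar: The open grinding jar: a heavy (1.5 kg) straight round steel jar, standing loose on the bench, no lid. 100 mm across outside (106 mm over two low bands round it), 70 mm high, opening 90 mm across, inner floor 8 mm up. Origin: centre of its underside; z up.
- lidded_jar: A closed grinding jar of the same steel, with a lid (108 mm across) and a small round knob on top; 90 mm high over all. Not to be disturbed. Which of the two jars stands nearer the mat varies. Origin: centre of its underside.
- tape: Bystander: roll of tape lying flat, 90 mm across, 20 mm high. Origin: centre of its underside.
- sample: Bystander: small amber sample jar, 48 mm across, 75 mm high. Origin: centre of its underside.
- spray: Bystander: white spray bottle with a blue head, 72 mm across, 193 mm high. Origin: centre of its underside.
- driver: Bystander: screwdriver lying on the bench near the robot, less than 40 mm high.
- ball0_center (a point): Centre of one of the six alike steel grinding balls (16 mm across, 17 g, free to roll), at the start on the floor of the dipper.
- ball1_center (a point): Centre of one of the six alike steel grinding balls (16 mm across, 17 g, free to roll), at the start on the floor of the dipper.
- ball2_center (a point): Centre of one of the six alike steel grinding balls (16 mm across, 17 g, free to roll), at the start on the floor of the dipper.
- ball3_center (a point): Centre of one of the six alike steel grinding balls (16 mm across, 17 g, free to roll), at the start on the floor of the dipper.
- ball4_center (a point): Centre of one of the six alike steel grinding balls (16 mm across, 17 g, free to roll), at the start on the floor of the dipper.
- ball5_center (a point): Centre of one of the six alike steel grinding balls (16 mm across, 17 g, free to roll), at the start on the floor of the dipper.
Mind the look-alikes: they are no part of the job. Leave any pink or turquoise look-alike of the jar alone.

How it is judged:
By the outcome, as a careful person would: the job done as asked, in the order asked, and still so for the second after the job is handed in, with the robot touching nothing.
It also fails if it takes over 61 s, if anything falls off the work surface, if the arm or the gripper's body presses on something with over 40 N, if the wrist force passes 120 N, or if a joint passes its speed limit or range.

## Working session

There is one attempt and no reset: what is moved stays moved. The work goes in short steps, Python scripts to look and compute and a shell command to move; the robot and the scene stay as the last step left them, time stands still between calls to the robot, and variables do not carry over. Pictures are saved under pics/ and viewed, about 8 in all and at most 12, crops included, and the job is handed in when it is done.

```bash
mkdir -p pics; cat > h.py <<'E'
import numpy as np, cv2
from bench import robot, eyes
from scipy.spatial.transform import Rotation as R
def snap(n,f=None):
    P=eyes.camera_params(n); im,d=eyes.snapshot(n)
    if f: cv2.imwrite(f'pics/{f}.png',im[:,:,::-1])
    return im,d,P
def ray(P,u,v):
    T=np.linalg.inv(P['world_to_cam']); K=P['mtx']
    d=np.array([(u-K[0,2])/K[0,0],-(v-K[1,2])/K[1,1],-1.])
    return T[:3,3],T[:3,:3]@d
def plane(P,u,v,z):
    o,d=ray(P,u,v); return o+d*(z-o[2])/d[2]
def cloud(P,d):
    v,u=np.mgrid[:480,:640]; K=P['mtx']; T=np.linalg.inv(P['world_to_cam'])
    c=np.stack([(u-K[0,2])/K[0,0]*d,-(v-K[1,2])/K[1,1]*d,-d],-1)
    return c@T[:3,:3].T+T[:3,3]
def proj(P,p):
    c=P['world_to_cam'][:3,:3]@np.asarray(p)+P['world_to_cam'][:3,3]; q=P['mtx']@np.array([c[0],-c[1],-c[2]]); return q[:2]/q[2]
E
python3 - <<'E'
from h import *
for n in('scene','top'):
    im,d,P=snap(n,n+'0'); np.savez(n+'0.npz',im=im,d=d,**P)
    print(n,P['mtx'].tolist(),np.linalg.inv(P['world_to_cam'])[:3].round(3).tolist())
print(robot.get_obs())
E
```

```text
scene [[539.6865902103099, 0.0, 308.3589954775542], [0.0, 539.6865902103099, 235.6220410244497], [0.0, 0.0, 1.0]] [[0.23, -0.832, 0.505, 0.996], [0.973, 0.204, -0.107, -0.158], [-0.014, 0.516, 0.856, 0.908]]
top [[611.4955173012878, 0.0, 315.4779786791624], [0.0, 611.4955173012878, 247.31564211453295], [0.0, 0.0, 1.0]] [[-0.022, 0.991, -0.131, 0.355], [-1.0, -0.019, 0.025, -0.033], [0.022, 0.131, 0.991, 1.419]]
{'time': 0.1, 'joint_positions': array([-1.24408658e+00,  8.78699655e-02,  1.37211261e+00,  4.11470389e-06,
        1.68357321e+00, -1.03102920e-01]), 'qvel': array([ 4.92137913e-04, -3.69546095e-04, -4.43697005e-03, -4.20459811e-04,
        1.94780256e-04,  4.48662125e-05]), 'joint_torque': array([ 1.83315758e-03, -3.41253304e+01, -3.03302658e+01,  7.19784200e-02,
        3.04274890e-02, -9.93321282e-05]), 'tool_pos': array([ 0.22902217, -0.49950758,  0.20442248]), 'ee_rot': array([-3.14138654e+00,  1.95229467e-03, -1.14098300e+00]), 'wrist_force': array([-0.84003558,  0.75232472,  0.22179535]), 'wrist_torque': array([0.0636736 , 0.00190112, 0.00716739]), 'width': 0.09422570273412387}
```

View pics/top0.png

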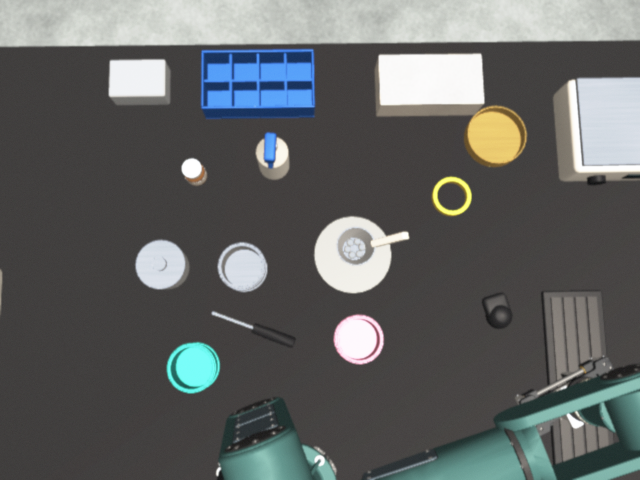

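View pics/scene0.png

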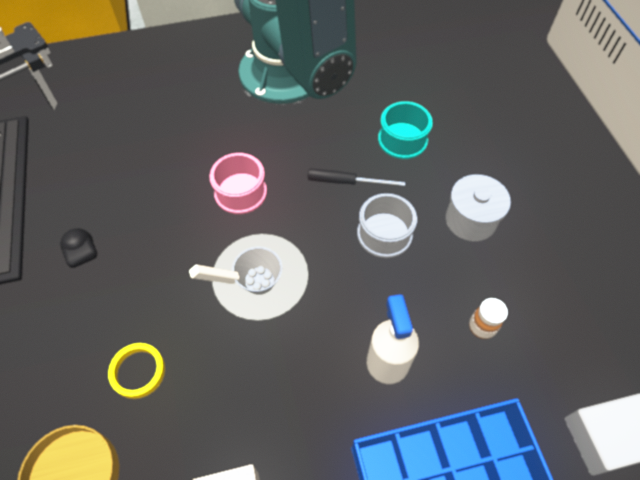

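Top view: the dipper is on the grey mat at (353,247) with its handle end at (405,237). The open steel jar is at (242,267). Jar look-alikes are the lidded jar (162,265), pink (358,340) and turquoise (193,367). Only one dipper is visible, and the open, uncoloured steel jar is the one that matches. The scene view agrees: dipper (257,275), handle (213,273), jar (387,222), lidded jar (477,205).

```bash
python3 - <<'E'
from h import *
D={n:dict(np.load(n+'0.npz')) for n in('scene','top')}
C={n:cloud(D[n],D[n]['d']) for n in D}
for n,(jb,hb) in {'top':((210,235,275,300),(371,225,415,252)),'scene':((350,190,425,260),(185,258,240,290))}.items():
    c=C[n]; im=D[n]['im']
    x0,y0,x1,y1=jb; p=c[y0:y1,x0:x1].reshape(-1,3); p=p[(p[:,2]>.06)&(p[:,2]<.085)]
    (cx,cy),r=cv2.minEnclosingCircle(p[:,:2].astype(np.float32)); print(n,'jar',cx,cy,r,np.percentile(p[:,2],[5,50,95]),len(p))
    x0,y0,x1,y1=hb; s=c[y0:y1,x0:x1].reshape(-1,3); col=im[y0:y1,x0:x1].reshape(-1,3).astype(int)
    m=(s[:,2]>.055)&(col.min(1)>120); s=s[m]; print('handle n',len(s),'zrange',s[:,2].min(),s[:,2].max())
    l=cv2.fitLine(s.astype(np.float32),cv2.DIST_HUBER,0,.01,.01).ravel(); print('line',l, 'az',np.degrees(np.arctan2(l[1],l[0])),'tilt',np.degrees(np.arccos(abs(l[2]))))
    t=s[s[:,2]>s[:,2].max()-.008].mean(0);print('top end',t)
    # mat mask
    hsv=cv2.cvtColor(im,cv2.COLOR_RGB2HSV); mz=(c[...,2]<.01)&(hsv[...,2]>110)&(hsv[...,1]<50)
    q=c[mz]; q=q[(np.abs(q[:,0]-.21)<.3)&(np.abs(q[:,1]+.1)<.15)]; 
    k=np.median(q,0); q=q[np.linalg.norm(q[:,:2]-k[:2],axis=1)<.12]; (cx,cy),r=cv2.minEnclosingCircle(q[:,:2].astype(np.float32)); print('mat',cx,cy,r,np.median(q[:,2]))
    # rim: points on cup at z~.05+
    q=c.reshape(-1,3); q=q[(np.linalg.norm(q[:,:2]-[cx,cy],axis=1)<.09)]; q=q[(q[:,2]>.048)&(q[:,2]<.062)]
    (a,b),r=cv2.minEnclosingCircle(q[:,:2].astype(np.float32)); print('rim',a,b,r,len(q))
for nm,(u,v,z) in dict(lid=(162,265,.09),spray=(270,140,.19),pink=(358,330,.07),turq=(193,365,.07)).items(): print(nm,plane(D['top'],u,v,z).round(3))
for n,b in (('top',(300,200,430,305)),):
    x0,y0,x1,y1=b; cv2.imwrite('pics/crop0.png',cv2.resize(D[n]['im'][y0:y1,x0:x1,::-1],None,fx=5,fy=5,interpolation=2))
E
```

```text
top jar 0.4952597916126251 0.09915928542613983 0.053282562643289566 [0.06154345 0.06721981 0.07230479] 510
handle n 293 zrange 0.0551627336808862 1.4193035859420986
line [ 0.04462761 -0.6703168   0.7407319   0.5446404  -0.22144094  0.08235122] az -86.19105 tilt 42.2062
top end [ 0.35546558 -0.03260868  1.41930359]
mat 0.4452727138996124 -0.1555357426404953 0.10933801531791687 0.002615132008031096
rim 0.44483429193496704 -0.15526869893074036 0.08974523842334747 100
scene jar 0.4954166114330292 0.0982811227440834 0.05429890751838684 [0.06189221 0.06924614 0.07401811] 855
handle n 624 zrange 0.05537058860588839 0.9082668423055339
line [ 0.1269254  -0.6227163   0.77208436  0.55065    -0.23406634  0.10024043] az -78.47947 tilt 39.458565
top end [ 0.99635277 -0.15842847  0.90826684]
mat 0.49338579177856445 -0.15647226572036743 0.09491850435733795 0.004887186183674563
rim 0.5371254682540894 -0.16786716878414154 0.05533622205257416 504
lid [0.498 0.269 0.09 ]
spray [0.744 0.026 0.19 ]
pink [ 0.349 -0.155  0.07 ]
turq [0.282 0.204 0.07 ]
```

View pics/crop0.png

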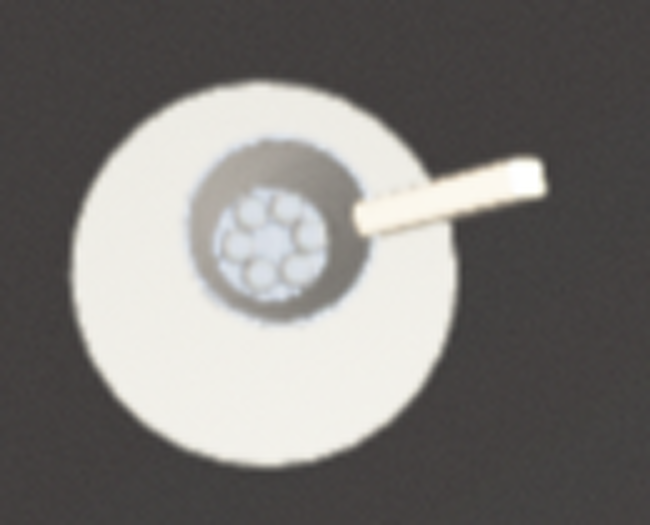

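```bash
python3 - <<'E'
from h import *
D={n:dict(np.load(n+'0.npz')) for n in('scene','top')}
T=D['top'];S=D['scene']
print('rim',plane(T,356,246.4,.055),'mat',plane(T,353,254.6,.003),'foot/balls',plane(T,354,248,.015))
for n,hb in {'top':(371,225,415,252),'scene':(185,258,240,290)}.items():
    P=D[n]; c=cloud(P,P['d']);im=P['im'];x0,y0,x1,y1=hb
    g=(im[...,2]/1.>0)&(P['d']>.3)&(c[...,2]>.058)&(c[...,2]<.14)
    w=np.zeros(g.shape,bool); w[y0:y1,x0:x1]=1; g&=w
    s=c[g]; v,u=np.nonzero(g)
    l=np.linalg.svd(s-s.mean(0))[2][0]; l*=np.sign(l[2]); t=(s-s.mean(0))@l
    print(n,len(s),'mean',s.mean(0).round(4),'dir',l.round(3),'az',np.degrees(np.arctan2(l[1],l[0])),'tilt',np.degrees(np.arccos(l[2])),'ends',(s.mean(0)+l*np.percentile(t,2)).round(4),(s.mean(0)+l*np.percentile(t,98)).round(4))
    k=t>np.percentile(t,93); print(' end px',u[k].mean(),v[k].mean(), s[k].mean(0).round(4)); r=cv2.minAreaRect(np.c_[u,v].astype(np.float32)); print(cv2.boxPoints(r).round(1).tolist())
def tri(a,b):
    o1,d1=ray(T,*a);o2,d2=ray(S,*b); A=np.c_[d1,-d2]; t=np.linalg.lstsq(A,o2-o1,rcond=None)[0]; p,q=o1+t[0]*d1,o2+t[1]*d2; return (p+q)/2,np.linalg.norm(p-q)
print('end face tri',tri((405,236.5),(195,272.5)))
E
python3 - <<'E'
import cv2
cv2.imwrite('pics/crop1.png',cv2.resize(cv2.imread('pics/scene0.png')[225:325,180:320],None,fx=5,fy=5,interpolation=2))
E
```

```text
rim [ 0.53590805 -0.15810223  0.055     ] mat [ 0.52359453 -0.15527791  0.003     ] foot/balls [ 0.53754162 -0.15702049  0.015     ]
top 283 mean [ 0.5458 -0.2313  0.0925] dir [ 0.093 -0.703  0.705] az -82.48574600661503 tilt 45.15863987860006 ends [ 0.5414 -0.1982  0.0592] [ 0.5493 -0.258   0.1192]
 end px 405.4 235.6 [ 0.5492 -0.2601  0.1171]
[[371.3999938964844, 239.60000610351562], [406.70001220703125, 230.8000030517578], [408.6000061035156, 238.60000610351562], [373.3999938964844, 247.39999389648438]]
scene 570 mean [ 0.5504 -0.2311  0.093 ] dir [ 0.082 -0.7    0.71 ] az -83.28766076490076 tilt 44.78312170409315 ends [ 0.5464 -0.197   0.0584] [ 0.5536 -0.2581  0.1204]
 end px 192.85 271.15 [ 0.5513 -0.2606  0.1179]
[[189.1999969482422, 262.70001220703125], [236.0, 259.0], [238.0, 284.0], [191.1999969482422, 287.70001220703125]]
end face tri (array([ 0.54873093, -0.25971915,  0.10758907]), np.float64(0.002021742386739076))
```

View pics/crop1.png

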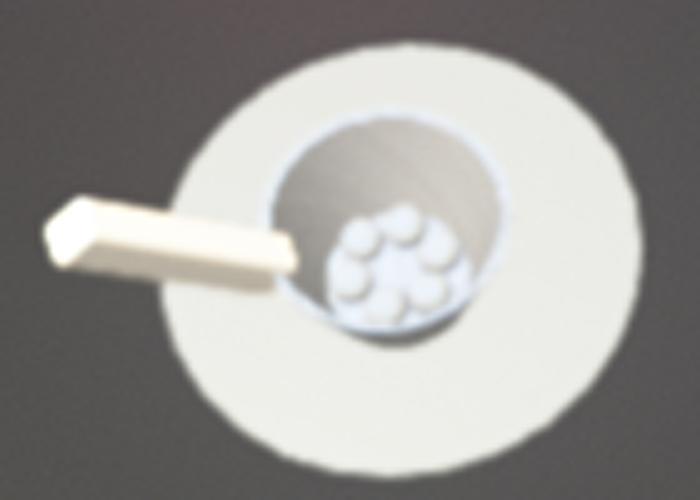

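The crop confirms the choice: a white square-section handle running from (70,230) to (290,255), and a cup with six balls around (395,265). The handle points along azimuth about -82.5°, with the grip near (0.548, -0.237, 0.088). The jar is at (0.495, 0.099). I'll grip with the tool coming down from behind, nearly along the handle.

```bash
cat >> h.py <<'E'
def tool(az=97.5,a=52.):
    "tool orientation: jaws along dipper y, tool z leaning a deg toward dipper x (az)"
    c,s=np.cos(np.radians(az)),np.sin(np.radians(az)); x=np.array([s,-c,0]); 
    z=np.sin(np.radians(a))*np.array([c,s,0])-np.array([0,0,np.cos(np.radians(a))])
    return np.c_[x,np.cross(z,x),z]
def rel(Rt,g,back=0,show=True,o=None):
    "row to bring the grasp point to g (less back along tool z), orientation Rt"
    o=o or robot.get_obs(); R0=R.from_euler('xyz',o['ee_rot']).as_matrix()
    t=np.asarray(g)+Rt[:,2]*(.019-back)
    w=np.degrees(R.from_matrix(R0.T@Rt).as_rotvec()); s=R0.T@(t-o['tool_pos'])*1000
    print('turn',w.round(1).tolist(),'shift',s.round(1).tolist(),'tcp',t.round(3)); return w,s
E
python3 -c "
from h import *
rel(tool(),[.548,-.237,.092],.11)"
```

```text
turn [44.5, -32.8, -67.6] shift [-37.1, -378.2, 56.5] tcp [ 0.557 -0.308  0.148]
```

```bash
T='[[44.5,-32.8,-67.6],[-37,-378,57],-1]'; python3 -m jog '[[[44.5,-32.8,-67.6],[-37,-378,57],-1],[[44.5,-32.8,-67.6],[-37,-378,57],-1],[[44.5,-32.8,-67.6],[-37,-378,57],-1],[[44.5,-32.8,-67.6],[-37,-378,57],-1],[[44.5,-32.8,-67.6],[-37,-378,57],-1]]'
python3 -c "
from h import *
print(robot.get_obs()['joint_positions'].round(3))
rel(tool(),[.548,-.237,.092],.11)"
```

```text
time: 0.6
tool_pos: [0.444, -0.3747, 0.1682]
ee_rot: [-2.693, 0.151, -0.511]
wrist_force: [0.4, -0.4, -0.4]
width: 0.0939
[-0.996  0.38   1.167  0.348  1.92  -0.385]
turn [22.6, -16.6, -34.0] shift [68.6, -98.0, 58.2] tcp [ 0.557 -0.308  0.148]
```

```bash
python3 -m jog '[[[22.6,-16.6,-34],[69,-98,58],-1],[[22.6,-16.6,-34],[69,-98,58],-1],[[22.6,-16.6,-34],[69,-98,58],-1],[[22.6,-16.6,-34],[69,-98,58],-1],[[22.6,-16.6,-34],[69,-98,58],-1]]'
python3 - <<'E'
from h import *
print(robot.get_obs()['joint_positions'].round(3))
rel(tool(),[.548,-.237,.092],.11)
im,d,P=snap('wrist','w0'); np.savez('w0.npz',im=im,d=d,**P)
for g in ([.548,-.237,.088],[.537,-.157,.055]): print(proj(P,g))
E
```

```text
time: 1.1
tool_pos: [0.5571, -0.3088, 0.1467]
ee_rot: [-2.242, 0.008, 0.117]
wrist_force: [0.7, -0.2, 0.1]
width: 0.0938
[-0.845  0.814  0.748  0.624  2.28  -0.719]
turn [0.5, -0.3, -0.8] shift [0.3, -1.4, -0.3] tcp [ 0.557 -0.308  0.148]
[316.95506393 243.8940506 ]
[315.69123813 194.99560574]
```

View pics/w0.png

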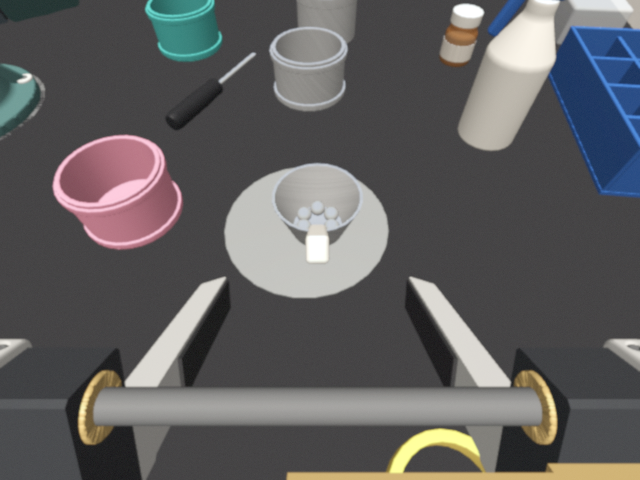

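Wrist view: the handle end is at (317,246) and the cup mouth at (317,195). My estimates project to (317,244) and (316,195), so the jaws are centred. Before closing I'll fit a quick kinematic model to see which pour tilts the arm can reach.

```bash
cat > kin.py <<'E'
from h import *
from scipy.optimize import least_squares
def fk(q,p):
    Y=lambda a:R.from_euler('y',a).as_matrix(); Z=lambda a:R.from_euler('z',a).as_matrix()
    A=Z(q[0]); B=A@Y(q[1]); C=A@Y(q[1]+q[2]); W=C@Z(q[3])@Y(q[4]); T=W@Z(q[5])
    return A@[p[5],p[4],p[0]]+B@[0,0,p[1]]+C@[p[6],0,p[2]]+W@[0,p[7],p[3]],T
LO=np.array([-3.1,-.76,.27,-1.08,.17,-2.57]);HI=np.array([3.1,2.03,2.55,4.22,2.65,2.57])
E
python3 - <<'E'
from kin import *
data=[([-1.24408658,.0878699655,1.37211261,4e-6,1.68357,-.10310292],[.22902,-.499508,.204422],[-3.141386,.00195,-1.140983]),
([-.996,.38,1.167,.348,1.92,-.385],[.444,-.3747,.1682],[-2.693,.151,-.511]),
([-.845,.814,.748,.624,2.28,-.719],[.5571,-.3088,.1467],[-2.242,.008,.117])]
for q,t,e in data:
    Rm=R.from_euler('xyz',e).as_matrix(); print(np.degrees(R.from_matrix(fk(q,np.zeros(8))[1].T@Rm).as_rotvec()).round(1))
f=lambda p:np.concatenate([fk(q,p)[0]-t for q,t,e in data]+[1e-3*(p-[.2,.4,.4,.2,.05,0,0,0])])
r=least_squares(f,[.2,.4,.4,.2,.05,0,0,0]); print(r.x.round(4),np.abs(r.fun[:9]).max())
E
```

```text
[  0.   0. 180.]
[-1.0e-01 -1.0e-01 -1.8e+02]
[ 1.0e-01  0.0e+00 -1.8e+02]
[ 0.1558  0.45    0.5087  0.3508  0.0545 -0.0095  0.1057  0.0022] 3.901740419115507e-05
```

```bash
cat >> kin.py <<'E'
PP=np.array([.1558,.45,.5087,.3508,.0545,-.0095,.1057,.0022])
def ik(t,Rt,q0):
    def f(q):
        p,T=fk(q,PP); T=T@np.diag([-1,-1,1]); return np.r_[p-t,.3*R.from_matrix(T.T@Rt).as_rotvec()]
    r=least_squares(f,np.clip(q0,LO+.001,HI-.001),bounds=(LO,HI)); return r.x,np.abs(r.fun).max()
JAR=np.array([.495,.099])
def pourpose(az,a,th,liph,lipoff,grip=(-.0798,.0851)):
    "grasp point and tool R with dipper tilted th; lip at jar centre + lipoff along az, height liph"
    x=np.array([np.cos(np.radians(az)),np.sin(np.radians(az)),0]);k=np.radians(th)
    dx,dz=grip[0]-.045,grip[1]-.052
    g=np.r_[JAR,liph]+x*(lipoff+dx*np.cos(k)+dz*np.sin(k))+np.array([0,0,1])*(-dx*np.sin(k)+dz*np.cos(k))
    return g,tool(az,a-th)
E
python3 - <<'E'
from kin import *
q0=robot.get_obs()['joint_positions']
for a in (42,52,60):
    g=[.548,-.237,.088];Rt=tool(97.5,a);q,e=ik(np.array(g)+Rt[:,2]*.019,Rt,q0); print('grasp',a,q.round(2),round(e,4))
    for az in (60,75,90,97.5,110,125,140):
        q=q0; out=[]
        for th in (0,20,40,60,75,90,100,110):
            g,Rt=pourpose(az,a,th,.10 if th>50 else .15,-.012); q,e=ik(g+Rt[:,2]*.019,Rt,q); out.append(round(e,3))
        print(a,az,out,q.round(2))
E
```

```text
grasp 42 [-0.75  0.61  1.12  0.48  1.96 -0.82] 0.0
42 60 [np.float64(0.0), np.float64(0.0), np.float64(0.0), np.float64(0.0), np.float64(0.0), np.float64(0.0), np.float64(0.0), np.float64(0.0)] [ 0.48  0.76  0.9  -0.84  2.41  0.64]
42 75 [np.float64(0.0), np.float64(0.0), np.float64(0.0), np.float64(0.0), np.float64(0.0), np.float64(0.0), np.float64(0.0), np.float64(0.0)] [ 0.58  0.64  1.09 -0.91  2.25  0.57]
42 90 [np.float64(0.0), np.float64(0.0), np.float64(0.0), np.float64(0.0), np.float64(0.0), np.float64(0.0), np.float64(0.0), np.float64(0.0)] [ 0.68  0.5   1.29 -0.97  2.07  0.52]
42 97.5 [np.float64(0.0), np.float64(0.0), np.float64(0.0), np.float64(0.0), np.float64(0.0), np.float64(0.0), np.float64(0.0), np.float64(0.0)] [ 0.72  0.43  1.4  -1.    1.98  0.5 ]
42 110 [np.float64(0.0), np.float64(0.0), np.float64(0.0), np.float64(0.0), np.float64(0.0), np.float64(0.0), np.float64(0.0), np.float64(0.0)] [ 0.78  0.3   1.58 -1.06  1.83  0.46]
42 125 [np.float64(0.0), np.float64(0.0), np.float64(0.0), np.float64(0.0), np.float64(0.0), np.float64(0.0), np.float64(0.0), np.float64(0.0
[... 2172 characters left out ...]
.float64(0.0), np.float64(0.0), np.float64(0.0), np.float64(0.0), np.float64(0.0), np.float64(0.0), np.float64(0.0)] [ 0.65  0.29  1.4  -0.77  1.87  0.44]
60 110 [np.float64(0.0), np.float64(0.0), np.float64(0.0), np.float64(0.0), np.float64(0.0), np.float64(0.0), np.float64(0.0), np.float64(0.0)] [ 0.7   0.16  1.56 -0.82  1.73  0.34]
60 125 [np.float64(0.0), np.float64(0.0), np.float64(0.0), np.float64(0.0), np.float64(0.0), np.float64(0.0), np.float64(0.0), np.float64(0.0)] [ 0.73 -0.01  1.74 -0.86  1.56  0.2 ]
60 140 [np.float64(0.0), np.float64(0.0), np.float64(0.0), np.float64(0.0), np.float64(0.0), np.float64(0.0), np.float64(0.0), np.float64(0.0)] [ 0.73 -0.2   1.91 -0.88  1.37  0.02]
```

```bash
python3 -m jog '[[[0.5,-0.3,-0.8],[0,-1,30],-1],[[0.5,-0.3,-0.8],[0,0,60],-1],[[0.5,-0.3,-0.8],[0,0,85],-1],[[0.5,-0.3,-0.8],[0,0,95],-1],[[0.5,-0.3,-0.8],[0,0,95],-1]]'; python3 -c "
from h import *
rel(tool(),[.5484,-.2405,.092])"
```

```text
time: 1.65
tool_pos: [0.5474, -0.235, 0.088]
ee_rot: [-2.237, 0.004, 0.124]
wrist_force: [0.8, -0.2, 0.6]
width: 0.0939
turn [0.2, -0.2, -0.4] shift [0.3, 0.2, 12.1] tcp [ 0.546 -0.226  0.08 ]
```

```bash
python3 -m jog '[[[0,0,0],[0,0,12],-1],[[0,0,0],[0,0,12],0.3],[[0,0,0],[0,0,12],0.6],[[0,0,0],[0,0,12],1],[[0,0,0],[0,0,12],1]]'; python3 -m jog '[[[0,0,0],[0,0,0],1],[[0,0,0],[0,0,0],1],[[0,0,0],[0,0,0],1],[[0,0,0],[0,0,0],1],[[0,0,0],[0,0,0],1]]'
python3 - <<'E'
from h import *
im,d,P=snap('wrist','w1'); c=cloud(P,d); np.savez('w1.npz',im=im,d=d,**P)
print(robot.get_obs()['width'])
E
```

```text
time: 2.15
tool_pos: [0.547, -0.2276, 0.0816]
ee_rot: [-2.239, 0.001, 0.123]
wrist_force: [-0.2, -0.2, -0.1]
width: 0.0653
time: 2.65
tool_pos: [0.5468, -0.2268, 0.0811]
ee_rot: [-2.238, 0.002, 0.124]
wrist_force: [-0.2, 0.4, -0.4]
width: 0.0252
0.02147193957006475
```

View pics/w1.png

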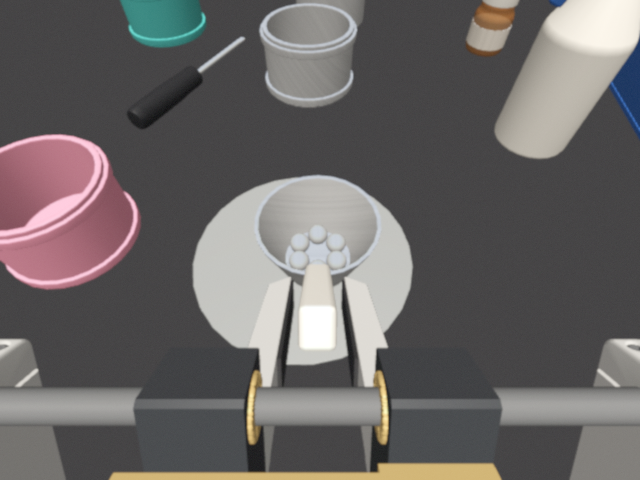

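The handle at (317,310) is centred between the closing fingers (tips at 280 and 355). Next: finish closing and make a small lift.

```bash
python3 -m jog '[[[0,0,0],[0,0,0],1],[[0,0,0],[0,0,0],1],[[0,0,0],[0,0,0],1],[[0,0,0],[0,-4,-3],1],[[0,0,0],[0,-8,-6],1]]'; python3 -m jog '[[[0,0,0],[0,-4,-3],1],[[0,0,0],[0,-12,-9],1],[[0,0,0],[0,-22,-17],1],[[0,0,0],[0,-34,-27],1],[[0,0,0],[0,-44,-35],1]]'
python3 - <<'E'
from h import *
im,d,P=snap('wrist','w2'); np.savez('w2.npz',im=im,d=d,**P); o=robot.get_obs(); print(o['wrist_force'],o['wrist_torque'],o['width'])
def tp(f): 
    k=dict(np.load(f));h=cv2.cvtColor(k['im'],cv2.COLOR_RGB2GRAY); return h[160:350,240:400]
a,b=tp('w1.npz'),tp('w2.npz'); print(cv2.phaseCorrelate(a[:130].astype(np.float32),b[:130].astype(np.float32)))
cv2.imwrite('pics/cmp.png',cv2.resize(np.hstack([a,b]),None,fx=2.4,fy=2.4))
E
```

```text
time: 3.2
tool_pos: [0.5467, -0.2267, 0.0907]
ee_rot: [-2.238, 0.003, 0.124]
wrist_force: [-0.4, -1.3, -2.4]
width: 0.0155
time: 3.7
tool_pos: [0.5471, -0.2271, 0.1495]
ee_rot: [-2.239, 0.0, 0.124]
wrist_force: [-0.2, -0.2, -2.4]
width: 0.0156
[-0.16887863  0.23919888 -0.63404904] [-0.80273159 -0.23091271 -0.04844644] 0.015743926194938026
((0.046387265478514905, 0.8320487579981943), 0.529504092004564)
```

View pics/cmp.png

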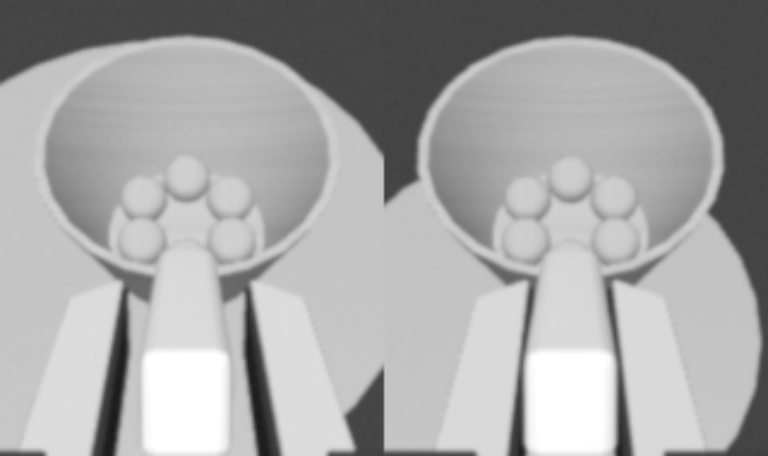

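The dipper is held firmly with no slip: the cup and balls sit at the same pixels in both halves. Next I'll compute the transfer and pour rows.

```bash
cat >> kin.py <<'E'
G=(-.084,.0893)
def plan(poses,base=None,q=None):
    "poses: (grasp point,R); prints rows relative to base in groups of 5"
    o=robot.get_obs(); q=o['joint_positions'] if q is None else q
    b=base or (o['tool_pos'],R.from_euler('xyz',o['ee_rot']).as_matrix())
    for i,(g,Rt) in enumerate(poses):
        t=g+Rt[:,2]*.019; w=np.degrees(R.from_matrix(b[1].T@Rt).as_rotvec()); s=b[1].T@(t-b[0])*1000
        q,e=ik(t,Rt,q); print(w.round(1).tolist(),s.round(0).tolist(),'tcp',t.round(3),'ikerr',round(e,4))
        if i%5==4: b=(t,Rt); print('--',q.round(2))
E
python3 - <<'E'
from kin import *
from scipy.interpolate import interp1d
o=robot.get_obs(); R0=R.from_euler('xyz',o['ee_rot']).as_matrix(); g0=o['tool_pos']-R0[:,2]*.019
H=lambda th:np.interp(th,[0,20,40,60,70],[.15,.14,.125,.105,.095]); off=-.022
pp=lambda th:pourpose(97.5,51.8,th,H(th),off,G)
g1,R1=pp(0)
P=[(g0+(g1-g0)*s*[1,1,0]+[0,0,(g1-g0)[2]*min(1,2*s)],R1) for s in (.06,.16,.28,.40,.52,.64,.76,.87,.95,1)]
P+=[pp(t) for t in (3,8,13,18,23,28,33,38,43,48,52,56,59,62,65)]
plan(P)
E
```

```text
[0.2, -0.4, -0.1] [-1.0, -10.0, 7.0] tcp [ 0.545 -0.216  0.155] ikerr 0.0
[0.2, -0.4, -0.1] [-2.0, -25.0, 20.0] tcp [ 0.542 -0.197  0.159] ikerr 0.0
[0.2, -0.4, -0.1] [-3.0, -44.0, 34.0] tcp [ 0.538 -0.174  0.165] ikerr 0.0
[0.2, -0.4, -0.1] [-4.0, -63.0, 49.0] tcp [ 0.534 -0.151  0.171] ikerr 0.0
[0.2, -0.4, -0.1] [-6.0, -81.0, 64.0] tcp [ 0.529 -0.128  0.176] ikerr 0.0
-- [-0.7   0.48  1.21  0.66  2.1  -0.68]
[0.0, 0.0, 0.0] [-1.0, -14.0, 18.0] tcp [ 0.525 -0.105  0.176] ikerr 0.0
[0.0, 0.0, 0.0] [-2.0, -29.0, 37.0] tcp [ 0.521 -0.082  0.176] ikerr 0.0
[0.0, 0.0, 0.0] [-3.0, -42.0, 53.0] tcp [ 0.517 -0.061  0.176] ikerr 0.0
[0.0, 0.0, 0.0] [-4.0, -52.0, 66.0] tcp [ 0.514 -0.045  0.176] ikerr 0.0
[0.0, 0.0, 0.0] [-5.0, -58.0, 73.0] tcp [ 0.513 -0.036  0.176] ikerr 0.0
-- [-0.6   0.35  1.39  0.7   2.   -0.63]
[-3.0, 0.0, 0.0] [-0.0, -4.0, -2.0] tcp [ 0.513 -0.034  0.18 ] ikerr 0.0
[-8.0, 0.0, -0.0] [-0.0, -12.0, -4.0] tcp [ 0.512 -0.031  0.187] ikerr 0.0
[-13.0, 0.0, 0.0] [0.0, -20.0, -5.0] tcp [ 0.512 -0.027  0.194] ikerr 0.0
[-18.0, 0.0, -0.0] [0.0, -28.0, -5.0] tcp [ 0.511 -0.023 
[... 230 characters left out ...]
, -15.0, -1.0] tcp [ 0.509 -0.004  0.214] ikerr 0.0
[-15.0, 0.0, 0.0] [0.0, -24.0, 0.0] tcp [0.508 0.004 0.217] ikerr 0.0
[-20.0, 0.0, -0.0] [0.0, -32.0, 3.0] tcp [0.506 0.012 0.218] ikerr 0.0
[-25.0, 0.0, -0.0] [0.0, -39.0, 7.0] tcp [0.505 0.02  0.219] ikerr 0.0
-- [-0.12 -0.01  1.45  0.07  1.72 -0.24]
[-4.0, -0.0, 0.0] [-0.0, -7.0, 1.0] tcp [0.504 0.028 0.219] ikerr 0.0
[-8.0, -0.0, 0.0] [0.0, -15.0, 2.0] tcp [0.503 0.035 0.218] ikerr 0.0
[-11.0, -0.0, 0.0] [-0.0, -20.0, 3.0] tcp [0.503 0.041 0.217] ikerr 0.0
[-14.0, -0.0, 0.0] [-0.0, -26.0, 5.0] tcp [0.502 0.046 0.216] ikerr 0.0
[-17.0, 0.0, 0.0] [-0.0, -32.0, 7.0] tcp [0.501 0.052 0.214] ikerr 0.0
-- [ 0.15 -0.01  1.47 -0.23  1.68 -0.01]
```

```bash
python3 -m jog '[[[0,0,0],[-1,-10,7],1],[[0,0,0],[-2,-25,20],1],[[0,0,0],[-3,-44,34],1],[[0,0,0],[-4,-63,49],1],[[0,0,0],[-6,-81,64],1]]' >/dev/null
python3 -m jog '[[[0,0,0],[-1,-14,18],1],[[0,0,0],[-2,-29,37],1],[[0,0,0],[-3,-42,53],1],[[0,0,0],[-4,-52,66],1],[[0,0,0],[-5,-58,73],1]]'
python3 -m jog '[[[-2,0,0],[0,-3,-1],1],[[-6,0,0],[0,-9,-3],1],[[-11,0,0],[0,-17,-5],1],[[-17,0,0],[0,-27,-5],1],[[-23,0,0],[0,-36,-4],1]]'
python3 - <<'E'
from kin import *
H=lambda th:np.interp(th,[0,20,40,60,70],[.15,.14,.125,.105,.095]); off=-.022
pp=lambda th:pourpose(97.5,51.8,th,H(th),off,G)
plan([pp(t) for t in (28,33,38,43,48,52,56,59,62,65)])
E
```

```text
time: 4.75
tool_pos: [0.5109, -0.0339, 0.1715]
ee_rot: [-2.237, 0.003, 0.126]
wrist_force: [-0.3, -0.7, -3.0]
width: 0.0158
time: 5.25
tool_pos: [0.5101, -0.0179, 0.2038]
ee_rot: [-2.645, -0.0, 0.122]
wrist_force: [0.3, 0.4, -3.1]
width: 0.0157
[-4.7, -0.2, -0.4] [0.0, -9.0, -2.0] tcp [ 0.509 -0.011  0.21 ] ikerr 0.0
[-9.7, -0.2, -0.5] [0.0, -17.0, -2.0] tcp [ 0.509 -0.004  0.214] ikerr 0.0
[-14.7, -0.2, -0.5] [0.0, -25.0, -1.0] tcp [0.508 0.004 0.217] ikerr 0.0
[-19.7, -0.2, -0.5] [0.0, -33.0, 1.0] tcp [0.506 0.012 0.218] ikerr 0.0
[-24.7, -0.1, -0.5] [-0.0, -41.0, 5.0] tcp [0.505 0.02  0.219] ikerr 0.0
-- [-0.12 -0.01  1.45  0.07  1.72 -0.24]
[-4.0, -0.0, 0.0] [-0.0, -7.0, 1.0] tcp [0.504 0.028 0.219] ikerr 0.0
[-8.0, -0.0, 0.0] [0.0, -15.0, 2.0] tcp [0.503 0.035 0.218] ikerr 0.0
[-11.0, -0.0, 0.0] [-0.0, -20.0, 3.0] tcp [0.503 0.041 0.217] ikerr 0.0
[-14.0, -0.0, 0.0] [-0.0, -26.0, 5.0] tcp [0.502 0.046 0.216] ikerr 0.0
[-17.0, 0.0, 0.0] [-0.0, -32.0, 7.0] tcp [0.501 0.052 0.214] ikerr 0.0
-- [ 0.15 -0.01  1.47 -0.23  1.68 -0.01]
```

```bash
python3 -m jog '[[[-4.7,0,-0.4],[0,-9,-2],1],[[-9.7,0,-0.4],[0,-17,-2],1],[[-14.7,0,-0.4],[0,-25,-1],1],[[-19.7,0,-0.4],[0,-33,1],1],[[-24.7,0,-0.4],[0,-41,5],1]]'
python3 -m jog '[[[-3,0,0],[0,-5,1],1],[[-6,0,0],[0,-10,1],1],[[-8,0,0],[0,-15,2],1],[[-8,0,0],[0,-15,2],1],[[-8,0,0],[0,-15,2],1]]'
python3 - <<'E'
from kin import *
im,d,P=snap('scene','s1'); im2,d2,P2=snap('top','t1')
a=im[100:300,300:500];b=im2[170:320,170:320]
cv2.imwrite('pics/s1c.png',np.hstack([cv2.resize(a,(400,400)),cv2.resize(b,(400,400))])[:,:,::-1])
o=robot.get_obs();Rt=R.from_euler('xyz',o['ee_rot']).as_matrix();print(o['tool_pos'],51.8-56-np.degrees(np.arctan2(Rt[1,2],-Rt[2,2])))
g,_=pourpose(97.5,51.8,56,.109,-.022,G);x=np.array([np.cos(np.radians(97.5)),np.sin(np.radians(97.5)),0])
lip=np.r_[JAR,.109]-.022*x; print('lip px scene crop',(proj(P,lip)-[300,100])*2,'top',(proj(P2,lip)-[170,170])*2.667)
E
```

```text
time: 5.75
tool_pos: [0.505, 0.0211, 0.2195]
ee_rot: [-3.074, -0.003, 0.13]
wrist_force: [0.1, 0.1, -3.1]
width: 0.016
time: 6.25
tool_pos: [0.5029, 0.0362, 0.2172]
ee_rot: [3.074, -0.0, 0.131]
wrist_force: [-0.2, -0.2, -2.3]
width: 0.016
[0.50303662 0.03543695 0.21708969] -0.3439561980956234
lip px scene crop [158.06684424 215.14680828] top [212.08599539 247.03822295]
```

View pics/s1c.png

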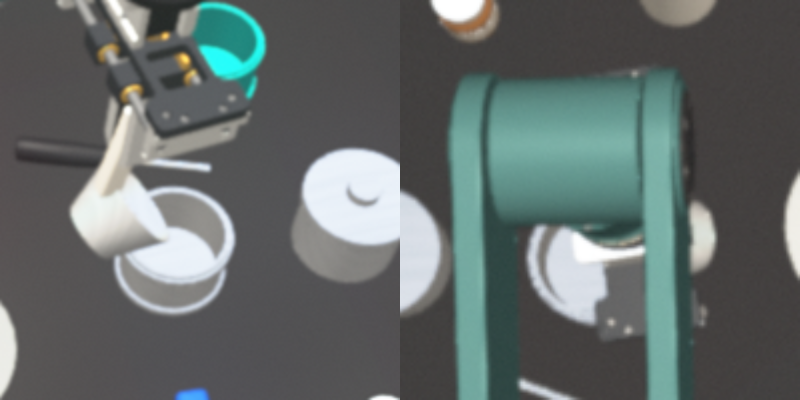

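Scene crop: the cup mouth's lip is at about (160,225), against a predicted (158,215). It is over the jar opening, which is centred at (180,232), and the lidded jar is clear at (350,200). Continuing the pour.

```bash
python3 - <<'E'
from kin import *
H=lambda th:np.interp(th,[0,20,40,60,70],[.15,.14,.125,.105,.095]); off=-.022
pp=lambda th:pourpose(97.5,51.8,th,H(th),off,G)
plan([pp(t) for t in (58,61,64,67,70,73,76,79,82,85,88,91,94,97,100,103,106,108,110,110)])
E
```

```text
[-2.3, -0.0, -0.1] [0.0, -3.0, -0.0] tcp [0.503 0.039 0.217] ikerr 0.0
[-5.3, -0.0, -0.1] [0.0, -9.0, 0.0] tcp [0.502 0.045 0.216] ikerr 0.0
[-8.3, -0.0, -0.1] [0.0, -15.0, 1.0] tcp [0.501 0.05  0.215] ikerr 0.0
[-11.3, -0.0, -0.1] [0.0, -21.0, 3.0] tcp [0.501 0.056 0.213] ikerr 0.0
[-14.3, -0.0, -0.1] [0.0, -27.0, 4.0] tcp [0.5   0.062 0.211] ikerr 0.0
-- [ 0.23  0.01  1.47 -0.32  1.68  0.07]
[-3.0, -0.0, -0.0] [-0.0, -6.0, -2.0] tcp [0.499 0.068 0.212] ikerr 0.0
[-6.0, -0.0, -0.0] [-0.0, -11.0, -5.0] tcp [0.498 0.074 0.212] ikerr 0.0
[-9.0, -0.0, -0.0] [-0.0, -17.0, -7.0] tcp [0.497 0.08  0.212] ikerr 0.0
[-12.0, -0.0, -0.0] [-0.0, -23.0, -8.0] tcp [0.497 0.087 0.212] ikerr 0.0
[-15.0, 0.0, -0.0] [0.0, -29.0, -9.0] tcp [0.496 0.093 0.211] ikerr 0.0
-- [ 0.44  0.1   1.45 -0.56  1.75  0.25]
[-3.0, -0.0, 0.0] [-0.0, -6.0, -2.0] tcp [0.495 0.099 0.21 ] ikerr 0.0
[-6.0, -0.0, 0.0] [0.0, -11.0, -5.0] tcp [0.494 0.104 0.209] ikerr 0.0
[-9.0, -0.0, -0.0] [-0.0, -17.0, -7.0] tcp [0.494 0.11  0.207] ikerr 0.0
[-12.0, -0.0, 0.0] [0.0, -23.0, -8.0] tcp [0.493 0.116 0.205] ikerr 0.0
[-15.0, -0.0, 0.0] [0.0, -29.0, -9.0] tcp [0.492 0.122 0.203] ikerr 0.0
-- [ 0.6   0.24  1.43 -0.76  1.84  0.4 ]
[-3.0, -0.0, 0.0] [-0.0, -6.0, -2.0] tcp [0.491 0.127 0.2  ] ikerr 0.0
[-6.0, -0.0, 0.0] [-0.0, -11.0, -5.0] tcp [0.491 0.133 0.198] ikerr 0.0
[-8.0, 0.0, 0.0] [-0.0, -15.0, -6.0] tcp [0.49  0.136 0.196] ikerr 0.0
[-10.0, -0.0, 0.0] [-0.0, -19.0, -7.0] tcp [0.49  0.14  0.193] ikerr 0.0
[-10.0, -0.0, 0.0] [-0.0, -19.0, -7.0] tcp [0.49  0.14  0.193] ikerr 0.0
-- [ 0.68  0.35  1.41 -0.88  1.91  0.47]
```

```bash
python3 -m jog '[[[-2.3,0,0],[0,-3,0],1],[[-5.3,0,0],[0,-9,0],1],[[-8.3,0,0],[0,-15,1],1],[[-11.3,0,0],[0,-21,3],1],[[-14.3,0,0],[0,-27,4],1]]' | head -2
python3 -m jog '[[[-2,0,0],[0,-4,-1],1],[[-4,0,0],[0,-8,-3],1],[[-6,0,0],[0,-11,-5],1],[[-8,0,0],[0,-15,-6],1],[[-9,0,0],[0,-17,-7],1]]'| head -4
python3 -m jog '[[[-2,0,0],[0,-4,-1],1],[[-4,0,0],[0,-8,-3],1],[[-6,0,0],[0,-12,-2],1],[[-6,0,0],[0,-12,-2],1],[[-6,0,0],[0,-12,-2],1]]'| head -4
python3 -m jog '[[[-3,0,0],[0,-6,-2],1],[[-6,0,0],[0,-11,-5],1],[[-9,0,0],[0,-17,-7],1],[[-12,0,0],[0,-23,-8],1],[[-15,0,0],[0,-29,-9],1]]'| head -4
python3 -m jog '[[[-3,0,0],[0,-6,-2],1],[[-6,0,0],[0,-11,-5],1],[[-8,0,0],[0,-15,-6],1],[[-10,0,0],[0,-19,-7],1],[[-10,0,0],[0,-19,-7],1]]'
python3 - <<'E'
from kin import *
im,d,P=snap('scene','s2'); im2,d2,P2=snap('wrist','wp')
cv2.imwrite('pics/s2c.png',np.hstack([cv2.resize(im[100:300,300:500],(400,400)),cv2.resize(im2,(400,300))if 0 else cv2.resize(im2[:,80:560],(400,400))])[:,:,::-1])
E
```

```text
time: 6.85
tool_pos: [0.4997, 0.062, 0.2111]
time: 7.35
tool_pos: [0.4971, 0.0807, 0.2118]
ee_rot: [2.667, 0.001, 0.13]
wrist_force: [-0.6, -1.1, -3.3]
time: 7.85
tool_pos: [0.4958, 0.0919, 0.2087]
ee_rot: [2.562, -0.0, 0.131]
wrist_force: [0.7, -1.0, -2.0]
time: 8.35
tool_pos: [0.4924, 0.121, 0.2012]
ee_rot: [2.299, -0.003, 0.13]
wrist_force: [0.1, -0.3, -1.9]
time: 8.85
tool_pos: [0.4894, 0.139, 0.1895]
ee_rot: [2.124, 0.002, 0.131]
wrist_force: [0.2, 0.2, -1.1]
width: 0.0158
```

View pics/s2c.png

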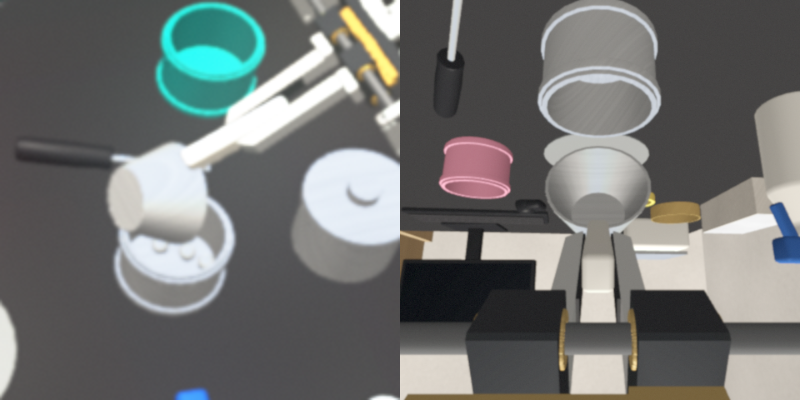

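The last frames show balls inside the jar around (160-200,245), and in the wrist view the cup interior at (598,190) looks empty. I'll untilt while rising and backing away.

```bash
python3 - <<'E'
from kin import *
pp=lambda th,k,o:pourpose(97.5,51.8,th,k,o,G)
L=[(110,.110,-.024),(105,.118,-.026),(98,.122,-.03),(91,.125,-.035),(84,.13,-.04),(77,.135,-.045),(70,.14,-.05),(63,.145,-.055),(56,.15,-.06),(49,.155,-.065),
(42,.16,-.07),(35,.165,-.075),(28,.165,-.08),(21,.165,-.085),(14,.165,-.09),(8,.165,-.095),(3,.165,-.1),(0,.165,-.105),(0,.165,-.11),(0,.165,-.11)]
plan([pp(*l) for l in L])
E
```

```text
[0.0, 0.0, -0.0] [0.0, 15.0, -8.0] tcp [0.49  0.138 0.208] ikerr 0.0
[5.0, 0.0, -0.0] [0.0, 32.0, -6.0] tcp [0.491 0.127 0.222] ikerr 0.0
[12.0, 0.0, -0.0] [0.0, 50.0, 3.0] tcp [0.494 0.11  0.231] ikerr 0.0
[19.0, -0.0, -0.0] [0.0, 65.0, 15.0] tcp [0.496 0.092 0.239] ikerr 0.0
[26.0, -0.0, -0.0] [0.0, 82.0, 27.0] tcp [0.498 0.073 0.246] ikerr 0.0
-- [ 0.39  0.07  1.42 -0.55  1.78  0.18]
[7.0, -0.0, 0.0] [0.0, 19.0, 5.0] tcp [0.501 0.054 0.252] ikerr 0.0
[14.0, -0.0, 0.0] [-0.0, 38.0, 12.0] tcp [0.503 0.035 0.256] ikerr 0.0
[21.0, -0.0, 0.0] [-0.0, 55.0, 20.0] tcp [0.506 0.016 0.258] ikerr 0.0
[28.0, -0.0, 0.0] [0.0, 71.0, 30.0] tcp [ 0.508 -0.003  0.259] ikerr 0.0
[35.0, -0.0, 0.0] [0.0, 86.0, 40.0] tcp [ 0.511 -0.021  0.258] ikerr 0.0
-- [-0.18  0.    1.36  0.05  1.8  -0.3 ]
[7.0, -0.0, 0.0] [-0.0, 17.0, 2.0] tcp [ 0.513 -0.037  0.255] ikerr 0.0
[14.0, -0.0, 0.0] [-0.0, 34.0, 5.0] tcp [ 0.515 -0.053  0.251] ikerr 0.0
[21.0, 0.0, 0.0] [-0.0, 49.0, 14.0] tcp [ 0.517 -0.068  0.241] ikerr 0.0
[28.0, 0.0, 0.0] [0.0, 63.0, 25.0] tcp [ 0.519 -0.082  0.23 ] ikerr 0.0
[35.0, 0.0, -0.0] [-0.0, 76.0, 37.0] tcp [ 0.52  -0.094  0.217] ikerr 0.0
-- [-0.6   0.28  1.27  0.53  2.01 -0.6 ]
[6.0, 0.0, 0.0] [-0.0, 15.0, 3.0] tcp [ 0.522 -0.104  0.206] ikerr 0.0
[11.0, 0.0, 0.0] [-0.0, 27.0, 5.0] tcp [ 0.523 -0.112  0.196] ikerr 0.0
[14.0, -0.0, 0.0] [-0.0, 36.0, 6.0] tcp [ 0.524 -0.118  0.191] ikerr 0.0
[14.0, -0.0, 0.0] [-0.0, 40.0, 3.0] tcp [ 0.524 -0.123  0.191] ikerr 0.0
[14.0, -0.0, 0.0] [-0.0, 40.0, 3.0] tcp [ 0.524 -0.123  0.191] ikerr 0.0
-- [-0.7   0.45  1.21  0.67  2.11 -0.67]
```

```bash
python3 -m jog '[[[-2,0,0],[0,0,0],1],[[2,0,0],[0,0,0],1],[[-2,0,0],[0,0,0],1],[[0,0,0],[0,0,0],1],[[0,0,0],[0,0,0],1]]' | head -1
python3 -m jog '[[[0,0,0],[0,15,-8],1],[[5,0,0],[0,32,-6],1],[[12,0,0],[0,50,3],1],[[19,0,0],[0,65,15],1],[[26,0,0],[0,82,27],1]]' | head -2
python3 -m jog '[[[7,0,0],[0,19,5],1],[[14,0,0],[0,38,12],1],[[21,0,0],[0,55,20],1],[[28,0,0],[0,71,30],1],[[35,0,0],[0,86,40],1]]'| head -2
python3 -m jog '[[[7,0,0],[0,17,2],1],[[14,0,0],[0,34,5],1],[[21,0,0],[0,49,14],1],[[28,0,0],[0,63,25],1],[[35,0,0],[0,76,37],1]]'| head -2
python3 -m jog '[[[6,0,0],[0,15,3],1],[[11,0,0],[0,27,5],1],[[14,0,0],[0,36,6],1],[[14,0,0],[0,40,3],1],[[14,0,0],[0,40,3],1]]'
python3 - <<'E'
from kin import *
im,d,P=snap('scene','s3'); im2,d2,P2=snap('wrist','w3'); np.savez('w3.npz',im=im2,d=d2,**P2)
cv2.imwrite('pics/s3c.png',np.hstack([cv2.resize(im[180:270,340:430],(400,400),interpolation=2),cv2.resize(im2[:,80:560],(400,400))])[:,:,::-1])
o=robot.get_obs(); R0=R.from_euler('xyz',o['ee_rot']).as_matrix()
Rt=R.from_euler('xyz',[-2.238,.002,.124]).as_matrix()
for dz in (.03,.012,.004,0): print(np.degrees(R.from_matrix(R0.T@Rt).as_rotvec()).round(1),(R0.T@(np.array([.5465,-.2268,.0811+dz])-o['tool_pos'])*1000).round(1))
E
```

```text
time: 9.45
time: 9.95
tool_pos: [0.4983, 0.0729, 0.2494]
time: 10.45
tool_pos: [0.5101, -0.0218, 0.262]
time: 10.95
tool_pos: [0.5199, -0.0961, 0.2198]
time: 11.45
tool_pos: [0.524, -0.1244, 0.1915]
ee_rot: [-2.241, -0.001, 0.13]
wrist_force: [0.8, 0.7, 0.5]
width: 0.0159
[0.2 0.2 0.5] [  8.1 129.6 -31.9]
[0.2 0.2 0.5] [  8.1 143.7 -20.7]
[0.2 0.2 0.5] [  8.  150.  -15.7]
[0.2 0.2 0.5] [  8.  153.1 -13.2]
```

View pics/s3c.png

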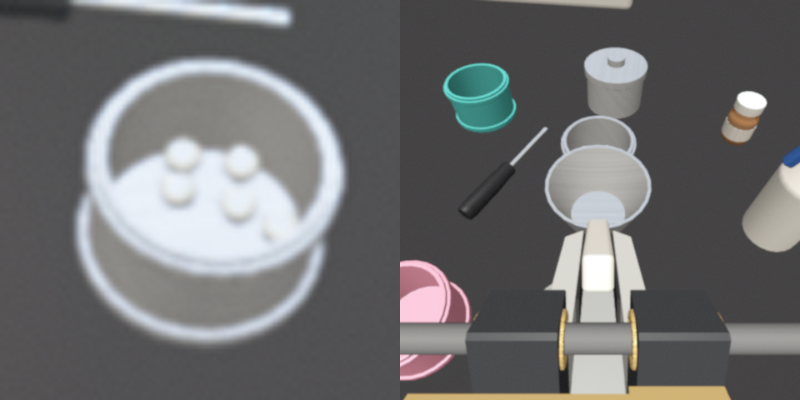

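The jar clearly shows five balls, at (182,155), (241,160), (178,187), (238,202) and (280,224). The sixth could be hidden behind the near wall, or behind the handle inside the cup. I'll check that before placing.

```bash
python3 - <<'E'
from kin import *
P=eyes.camera_params('scene'); im=cv2.imread('pics/s3.png'); t,d,PT=snap('top','t3'); t=t[:,:,::-1]
o=robot.get_obs(); Rt=R.from_euler('xyz',o['ee_rot']).as_matrix(); g=o['tool_pos']-Rt[:,2]*.019
x=np.array([np.cos(np.radians(97.5)),np.sin(np.radians(97.5)),0]); c=g+x*-G[0]+np.array([0,0,-G[1]+.03]); print(c)
def crop(im,p,r): u,v=np.round(p).astype(int); u=min(max(u,r),640-r);v=min(max(v,r),480-r); return cv2.resize(im[v-r:v+r,u-r:u+r],(390,390),interpolation=2)
j=[.495,.099,.03]
cv2.imwrite('pics/m.png',np.hstack([crop(im,proj(P,c),36),crop(t,proj(PT,j),35)]))
E
```

```text
[ 0.51525784 -0.0543675   0.14533249]
```

View pics/m.png

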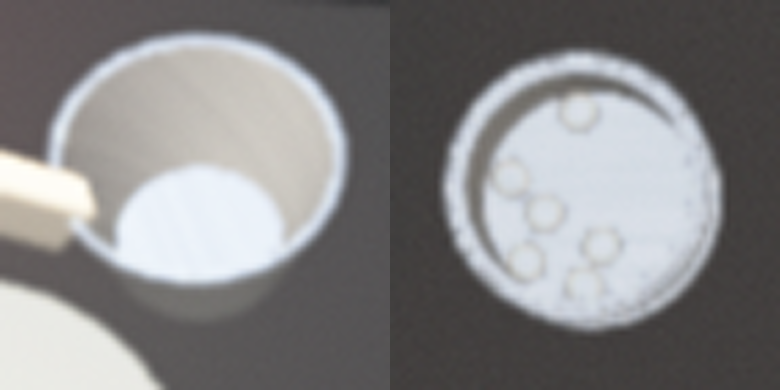

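All six balls are in the jar: (578,112), (512,178), (545,213), (602,245), (525,262), (583,283). The cup is empty. Now placing the dipper back.

```bash
python3 -m jog '[[[0,0,0],[1,20,-5],1],[[0.2,0.2,0.5],[3,52,-13],1],[[0.2,0.2,0.5],[5,85,-21],1],[[0.2,0.2,0.5],[7,113,-28],1],[[0.2,0.2,0.5],[8,130,-32],1]]' | head -2
python3 -m jog '[[[0,0,0],[0,5,4],1],[[0,0,0],[0,10,8],1],[[0,0,0],[0,14,11],1],[[0,0,0],[0,16,13],1],[[0,0,0],[0,16,13],1]]'
python3 - <<'E'
from h import *
o=robot.get_obs(); R0=R.from_euler('xyz',o['ee_rot']).as_matrix()
print(R0.T@(np.array([.5465,-.2268,.0811])-o['tool_pos'])*1000, o['tool_pos'],o['wrist_force'],o['ee_rot'])
E
```

```text
time: 12.1
tool_pos: [0.5461, -0.2275, 0.1082]
time: 12.6
tool_pos: [0.5455, -0.2256, 0.0882]
ee_rot: [-2.234, 0.004, 0.123]
wrist_force: [-0.8, 0.2, -1.6]
width: 0.0158
[0.86148584 6.4008388  3.29589413] [ 0.54550958 -0.22556621  0.0881762 ] [-0.82963344  0.18391295 -1.62388243] [-2.23441427  0.00430844  0.12341278]
```

```bash
python3 -m jog '[[[0,0,0],[0,1.6,1.2],1],[[0,0,0],[0,3.2,2.5],1],[[0,0,0],[0,4,3.1],1],[[0,0,0],[0,4.7,3.7],1],[[0,0,0],[0,4.7,3.7],1]]'; python3 -m jog '[[[0,0,0],[0,0.4,0.3],1],[[0,0,0],[0,0.8,0.6],1],[[0,0,0],[0,0.8,0.6],1],[[0,0,0],[0,0.8,0.6],1],[[0,0,0],[0,0.8,0.6],1]]'
```

```text
time: 13.1
tool_pos: [0.5455, -0.2264, 0.0818]
ee_rot: [-2.234, 0.004, 0.122]
wrist_force: [-1.0, -0.2, -1.7]
width: 0.016
time: 13.6
tool_pos: [0.5456, -0.2264, 0.081]
ee_rot: [-2.234, 0.004, 0.122]
wrist_force: [0.2, 0.3, -1.8]
width: 0.0159
```

```bash
python3 -m jog '[[[0,0,0],[0,0.8,0.6],1],[[0,0,0],[0,0.8,0.6],1],[[0,0,0],[0,0.8,0.6],1]]';python3 -m jog '[[[0,0,0],[0,0.8,0.6],1],[[0,0,0],[0,0.8,0.6],1],[[0,0,0],[0,0.8,0.6],1]]'
```

```text
time: 13.9
tool_pos: [0.5456, -0.2264, 0.0802]
ee_rot: [-2.234, 0.004, 0.122]
wrist_force: [0.2, -0.6, -0.8]
width: 0.0159
time: 14.2
tool_pos: [0.5456, -0.2265, 0.0801]
ee_rot: [-2.234, 0.003, 0.123]
wrist_force: [-1.3, -2.3, 4.7]
width: 0.0157
```

Contact is confirmed by the force rise. Release, retreat along the tool axis, then up.

```bash
python3 -m jog '[[[0,0,0],[0,0,0],0.6],[[0,0,0],[0,0,0],0.5],[[0,0,0],[0,0,0],0.3],[[0,0,0],[0,0,0],0.1],[[0,0,0],[0,0,0],0]]'; python3 -m jog '[[[0,0,0],[0,0,0],0],[[0,0,0],[0,0,0],0],[[0,0,0],[0,0,0],0],[[0,0,0],[0,0,0],0],[[0,0,0],[0,0,0],0]]'; python3 -m jog '[[[0,0,0],[0,0,-10],0],[[0,0,0],[0,0,-30],0],[[0,0,0],[0,0,-60],0],[[0,0,0],[0,0,-95],0],[[0,0,0],[0,0,-130],0]]'; python3 -m jog '[[[0,0,0],[0,-15,-12],0],[[0,0,0],[0,-40,-31],0],[[0,0,0],[0,-55,-43],0],[[0,0,0],[0,-55,-43],0],[[0,0,0],[0,-55,-43],0]]'
python3 - <<'E'
from h import *
a,_,P=snap('scene','sf'); b,_,PT=snap('top','tf')
T0=cv2.imread('pics/top0.png')[:,:,::-1]
cv2.imwrite('pics/f.png',np.hstack([cv2.resize(a,(400,300)),cv2.resize(b,(400,300))])[:,:,::-1])
cv2.imwrite('pics/f.png',np.hstack([cv2.resize(a[150:330,170:500],(400,300)),cv2.resize(b[120:400,120:480],(400,300))])[:,:,::-1])
df=cv2.absdiff(T0,b).max(2); m=(df>60).astype(np.uint8); n,_,s,c=cv2.connectedComponentsWithStats(m)
print([(s[i].tolist(),c[i].round().tolist()) for i in range(1,n) if s[i,4]>8])
E
```

```text
time: 14.7
tool_pos: [0.5455, -0.2263, 0.0786]
ee_rot: [-2.234, 0.005, 0.123]
wrist_force: [-0.1, -0.6, -0.0]
width: 0.044
time: 15.2
tool_pos: [0.5456, -0.2264, 0.079]
ee_rot: [-2.234, 0.004, 0.122]
wrist_force: [0.1, -0.0, -0.7]
width: 0.0472
time: 15.7
tool_pos: [0.5583, -0.3291, 0.1604]
ee_rot: [-2.235, 0.004, 0.123]
wrist_force: [1.4, -0.0, 0.2]
width: 0.047
time: 16.2
tool_pos: [0.5588, -0.3276, 0.2291]
ee_rot: [-2.236, 0.004, 0.123]
wrist_force: [0.8, 0.1, -0.8]
width: 0.047
[([566, 135, 74, 45, 1653], [614.0, 161.0]), ([482, 158, 30, 65, 463], [500.0, 183.0]), ([545, 175, 15, 31, 324], [552.0, 191.0]), ([587, 177, 19, 9, 97], [594.0, 181.0]), ([566, 176, 74, 85, 1049], [596.0, 224.0]), ([562, 182, 5, 10, 35], [564.0, 187.0]), ([445, 188, 58, 34, 437], [475.0, 202.0]), ([512, 189, 31, 38, 873], [527.0, 208.0]), ([449, 224, 51, 16, 354], [474.0, 232.0]), ([587, 227, 53, 43, 344], [615.0, 249.0]), ([497, 232, 20, 22, 186], [507.0, 246.0]), ([510, 233, 5, 8, 23], [512.0, 236.0]), ([383, 241, 194, 193, 13020], [478.0, 338.0]), ([489, 273, 7, 6, 15], [492.0, 275.0]), ([482, 279, 6,
[... 838 characters left out ...]
, 84], [608.0, 419.0]), ([579, 410, 4, 5, 15], [580.0, 412.0]), ([567, 413, 18, 16, 130], [575.0, 421.0]), ([573, 412, 4, 6, 10], [574.0, 415.0]), ([522, 428, 34, 52, 952], [538.0, 457.0]), ([410, 442, 115, 38, 2272], [481.0, 467.0]), ([289, 444, 17, 16, 154], [297.0, 450.0]), ([600, 446, 15, 23, 270], [606.0, 457.0]), ([268, 450, 31, 23, 176], [284.0, 461.0]), ([587, 450, 12, 23, 216], [593.0, 461.0]), ([257, 452, 12, 9, 68], [262.0, 455.0]), ([556, 455, 32, 23, 502], [572.0, 468.0]), ([380, 458, 55, 19, 69], [407.0, 467.0]), ([575, 458, 65, 22, 556], [615.0, 471.0]), ([216, 467, 8, 13, 60], [219.0, 473.0]), ([248, 467, 8, 11, 50], [252.0, 472.0]), ([293, 469, 20, 11, 111], [302.0, 475.0])]
```

View pics/f.png

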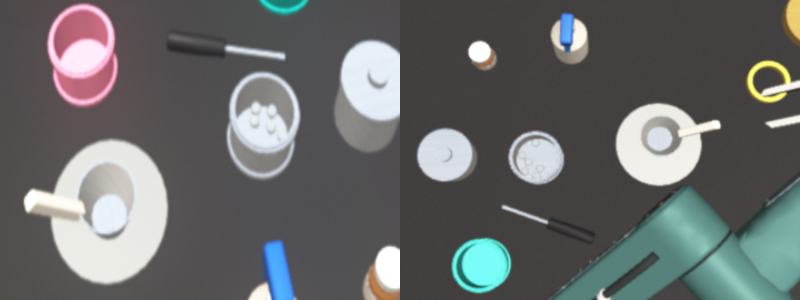

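```bash
python3 -c "
from bench import close_job
print(close_job())"
```

```text
the job is handed in; nothing more can be done
None
```

I gripped the dipper by its handle, tilted it to about 110° over the open steel jar, set it back upright and empty on the mat, let go, and handed the job in at about 16 s.

**Balls:** The top view after the pour shows all six inside the jar, and the scene view shows the cup empty. Before that, the scene view had shown only five in the jar, with one hidden behind its near wall.

**Dipper:** The last pictures show it upright on the mat with the gripper clear. It is about where it started, so its foot should be well inside the mat, but I did not measure the final position.

**Other things on the bench:** The final pictures and a before/after comparison of the top view show no movement of the jars, spray bottle, sample jar or screwdriver. From above, the arm hid the pink jar and the bench near it, and the gripper partly covered the tape. The scene view shows the pink jar standing. The tape was not checked from a second view.

**Disagreements:** My position measurements from the different views agreed to within about 5 mm. When I set the dipper down, the tool met the mat about 1 mm lower than its position at the grasp. The contact force was about 5 N.

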